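Seat the keyed tube carousel on the bench mixer

TASK

Put the blue tube carousel onto the bench mixer: the spigot under it goes into the dark metal drive cup, and its side notch has to drop over the key inside the cup. Nobody knows quite which way the key points, so feel for it gently by turning the carousel in the cup without forcing it (never more than about 30 N on the mixer), then push it fully home, flange flat on the cup's rim, and let go. Keep the carousel upright and leave everything else where it is.

Things in the scene. Friction and masses are not known exactly. Their poses are not given: they have to be found in the camera images.
- carousel_center (a point): Tube carousel, loose, 0.11 to 0.22 kg, 78 mm tall, upright on the bench on its spigot (aluminium, 50 mm diameter, 24 mm long). Above it a blue flange, 104 mm diameter, 6 mm thick, with eight small tubes round the edge (caps 4 mm high), then a white bar grip. Point on its axis, 39 mm above the spigot's foot; z up.
- carousel_grip (a point): Centre of the carousel's white bar grip, on its axis, 54 mm above the spigot's foot. The bar is 48 mm tall, 36 mm long along the carousel's x axis, 14 mm thick along its y axis: grip it across the 14 mm, fingertips some 8 mm or more above the flange (the flange's top is 24 mm below this point).
- carousel_notch (a point): Foot of the only notch in the spigot, 25 mm from the axis on the carousel's -x side. The notch is 11 mm wide, 8.8 mm deep radially and runs the spigot's full length. A white line on the flange points to it. Axes as the carousel's.
- mixer_mouth (a point): Bench mixer, fixed: white housing 130 (x) by 120 (y) mm, top 34 mm above the bench, dial and lamps on its -x (front) side, a dark metal drive cup on it. Point: centre of its mouth, level with the three 1 mm rubber pads on its rim, 60 mm above the bench; z up. Bore 53 mm diameter, 26 mm deep, its top flared to 61 mm; rim 78 mm across. Fully home, the flange lies on the pads: carousel_center 15 mm above this point.
- mixer_floor (a point): Centre of the cup's floor, 26 mm below its mouth; axes as mixer_mouth. One black key stands on the bore's wall: 7 mm wide, 8.5 mm inward, flat top 12 mm below the mouth point; it does not give. Its angle is not measured: within 35 degrees either way of the mixer's -x. It enters the notch within about 4 degrees; else the spigot stops on it, carousel_center 27 mm above mixer_mouth.
- buffer_bottle_center (a point): white dropper bottle with a red pointed cap, 42 mm across, 110 mm tall; bystander; point half-way up
- green_cup_center (a point): small green open cup, 47 mm across, 38 mm tall; bystander; point half-way up
- tape_roll_center (a point): roll of tan masking tape lying flat, 96 mm across, 25 mm tall; bystander; point at its centre
- test_cassette_5_center (a point): flat white test cassette, 37 x 62 x 6 mm, the second nearest to the work of a row; bystander; point at its centre
- test_cassette_6_center (a point): flat white test cassette, 37 x 62 x 6 mm, the nearest to the work of a row; bystander; point at its centre
Mind the look-alikes: they are no part of the job. What is shaped like the part that bears mixer_mouth but yellow is not meant.

How it is judged:
At the end, for the whole second after the job is handed in: The carousel sits fully home in the drive cup: its centre point 12 to 17.5 mm above the mouth point (15 mm when flush), within 4 mm of the cup's axis, upright within 0.05 rad, at rest (under 0.02 m/s) and released (z of carousel_center in the frame of mixer_mouth between 0.012 and 0.0175 m and horizontal distance between carousel_center and mixer_mouth below 0.004 m and angle between carousel_center's own z axis and vertical below 0.05 rad and linear speed of carousel below 0.02 m/s); the robot touches nothing.
It fails at once if the carousel presses on the mixer with more than 30 N (contact force between carousel and mixer above 30 N).
It fails at once if the carousel is tipped by more than 0.35 rad (angle between carousel_center's own z axis and vertical above 0.35 rad).
It fails at once if a bystander (dropper bottle, green cup, tape roll, either listed cassette) is moved by more than 30 mm (distance of any of buffer_bottle_center, green_cup_center, tape_roll_center, test_cassette_5_center, test_cassette_6_center from where it was at the start of the episode above 0.03 m).
It also fails if it takes over 64 s, if anything falls off the work surface, if the arm or the gripper's body presses on something with over 40 N, if the wrist force passes 120 N, or if a joint passes its speed limit or range.

ROBOT

A 6-joint arm with a two-finger parallel gripper is mounted at the origin on a cart in front of the work surface, level with it; the furniture and walls round the work are solid. World frame = base frame: x ahead of the robot, y to its left, z up, the work surface at z = 0. Lengths are in m, angles in rad, forces in N, time in s.
With the tool pointing down it reaches from about 0.4 to 0.825 m from the base axis. Payload 7 kg.
Tool frame: the origin (TCP) lies at the very end of the fingers, on their centre line; the grasp point (between the pads) lies 19 mm behind it (grip_depth is the distance from the TCP to the grasp point, in m); z points along the fingers, y is the direction in which the jaws open and shut (so a half turn about z gives the same grasp; the last joint's range is limited). The gripper opens to 88 mm and grips with 3 to 60 N. Pads are 19 mm wide; open, the fingers measure 130 mm over their backs; the gripper's body (78 mm by 193 mm) begins 47 mm behind the grasp point.
Start: joints at [1.517, 0.359, 0.012, 0, -1.224, -0.288], TCP at [0.226, 0.636, 0.227] pointing down, gripper open.
Joint ranges: [-3.07, 3.07], [-1.43, 2.12], [-1.02, 1.25], [-3.03, 1.67], [-3.05, -0], [-3.03, 3.03]. Speed limits (rad/s): [2.39, 2.39, 3.01, 3.14, 3.14, 3.14].

INTERFACE

Orientations are given as [roll, pitch, yaw] about the fixed x, y, z axes, in that order (R = Rz(yaw) Ry(pitch) Rx(roll)).
In Python, from station import get_state, grab_frame, get_calibration, job_done, grip_depth gives the robot as it stands. The module is installed in compiled form; this text tells all that it offers.
- The arm moves only by the shell command python3 -m crank 'ROWS' [FORCE]. ROWS is JSON, a list of rows, each an object with "turn": the turn, a rotation vector about the tool's x, y, z each as a share of 2 pi rad, from -1 to 1, a list of three; "slide": the shift along the tool's x, y, z each as a share of 0.5 m, from -1 to 1, a list of three; "fingers": the opening, from -1 (shut) to 1 (fully open). A call has 1 to 5 rows; each row is the pose to reach, as a shift and turn from the pose commanded when the call began, along the tool's axes at that moment, turning the shorter way round; what a row does not reach only later rows make up. A row lasts 1/12 s, in which the tool goes at most 41.7 mm and 7.16 degrees, less where a joint would pass 70% of its speed; a pose out of reach is approached as far as the arm can. A call with a number of a shift or a turn outside -1 to 1 is refused whole. A call with a gripper value outside its range is refused whole. The fingers move at their own pace and stop on an object; FORCE is the grip in N (left out, the last holds). Time passes only in rows, so rows that repeat a pose let the fingers close. It gives the time, the measured TCP pose, the force and the opening at its end, in the units of the state.
- get_state(): the state, without advancing time (a new reading comes with each control period).
- grab_frame(name): name is "side" or "top" or "wrist"; returns the picture (384x512x3 uint8, red, green, blue); there is no depth.
- get_calibration(name): a dict with "K" (3x3 intrinsics, pixels), "pose" (4x4, takes a point from camera to world coordinates). Camera axes: x right, y up, looking along -z (the intrinsics and any distortion apply to the point x, -y, -z); pixel columns grow to the right and rows downward; lengths in m; the calibration is good to about 2 mm. A picture is of the moment at which its call begins: read the wrist's pose just before it. get_calibration takes no time and is no camera call; for the wrist camera it gives the pose at the moment of the call.
- job_done(): hands the job in, once; it reports no verdict.
The state is a dict: "t": time; "q": joint angles; "qd": joint speeds; "joint_efforts": joint torques, N m; "eef_pos": TCP position; "ee_rot": TCP orientation; "force": force on the tool from outside, world axes, zero at the start; "moment": the same for the moment, N m; "width": finger opening in m.
Only numpy, scipy, OpenCV 4.12 (cv2) and the standard library are available. Lean on these libraries where they do the work, as an engineer would, in place of code of your own. Each camera call takes 0.05 s, during which the arm holds its last target.

## Working session

There is one attempt and no reset: what is moved stays moved. The work goes in short steps, Python scripts to look and compute and a shell command to move; the robot and the scene stay as the last step left them, time stands still between calls to the robot, and variables do not carry over. Pictures are saved under pics/ and viewed, and the job is handed in when it is done.

```bash
mkdir -p pics; python3 - <<'E'
from station import *
import cv2,numpy as np
print(get_state(),grip_depth)
for n in ["side","top","wrist"]:
    c=get_calibration(n);print(n,{k:np.round(v,4).tolist() if hasattr(v,'__len__') else v for k,v in c.items()})
    im=grab_frame(n);np.save(f"pics/{n}0.npy",im);cv2.imwrite(f"pics/{n}0.png",im[:,:,::-1])
E
```

```text
{'t': 0.0, 'q': array([ 1.51712802e+00,  3.59391784e-01,  1.10699492e-02, -3.88560735e-04,
       -1.22412191e+00, -2.88099180e-01]), 'qd': array([ 0.00089574, -0.00066467,  0.00129004,  0.00113287, -0.00112004,
       -0.00040992]), 'joint_efforts': array([ 1.22572428e-04, -5.82719564e+01,  2.93043441e+01,  6.99671432e+00,
        6.76073789e-03, -1.74824168e-04]), 'eef_pos': array([0.22607635, 0.63548448, 0.22561744]), 'ee_rot': array([ 3.13990934e+00, -1.17914474e-04, -3.41899715e-01]), 'force': array([ 0.03422744, -0.38212646, -0.53748422]), 'moment': array([-0.00388738, -0.00091904, -0.02081246]), 'width': 0.08758015964407795} 0.0188
side {'K': [[358.217, 0.0, 258.3041], [0.0, 358.217, 190.512], [0.0, 0.0, 1.0]], 'pose': [[-0.9972, 0.0476, -0.0578, 0.504], [-0.0735, -0.4781, 0.8752, 0.7734], [0.014, 0.877, 0.4803, 0.5707], [0.0, 0.0, 0.0, 1.0]]}
top {'K': [[430.7755, 0.0, 265.7199], [0.0, 430.7755, 185.7947], [0.0, 0.0, 1.0]], 'pose': [[0.0072, 0.9787, -0.205, 0.2911], [-1.0, 0.0063, -0.0052, -0.127], [-0.0038, 0.205, 0.9787, 1.2765], [0.0, 0.0, 0.0, 1.0]]}
wrist {'K': [[299.1673, 0.0, 252.6301], [0.0, 299.1673, 187.8826], [0.0, 0.0, 1.0]], 'pose': [[-0.3355, 0.901, 0.275, 0.3003], [-0.942, -0.3214, -0.0963, 0.6094], [0.0016, -0.2914, 0.9566, 0.3821], [0.0, 0.0, 0.0, 1.0]]}
```

View pics/top0.png

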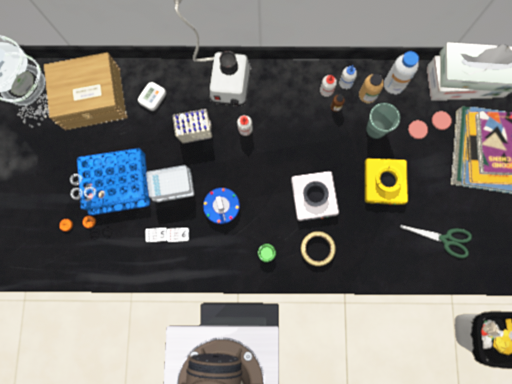

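View pics/side0.png

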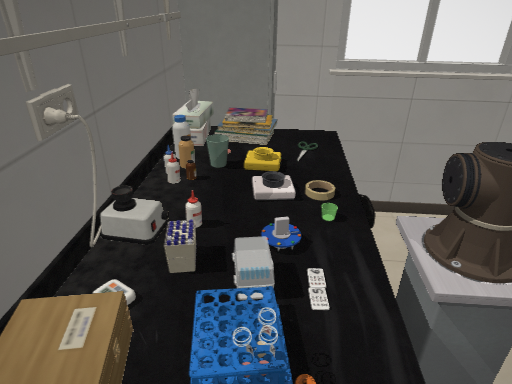

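View pics/wrist0.png

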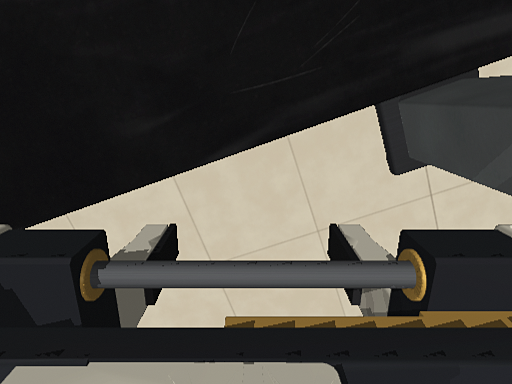

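Top view: the carousel is the blue disc at (221,205), not the blue rack at (112,180). The mixer is the white square with the dark cup at (316,195). The yellow one at (387,181) is a decoy, and the white device with a black knob at (229,75) is something else. Close crop next.

```bash
python3 - <<'E'
import cv2,numpy as np
im=cv2.imread("pics/top0.png")
a=cv2.resize(im[180:230,190:250],None,fx=8,fy=8,interpolation=cv2.INTER_CUBIC)
b=cv2.resize(im[165:225,285:345],None,fx=6,fy=6,interpolation=cv2.INTER_CUBIC)
b=cv2.copyMakeBorder(b,0,40,0,0,cv2.BORDER_CONSTANT)
s=cv2.imread("pics/side0.png")
cv2.imwrite("pics/crop1.png",np.hstack([a[:400],b[:400]])[:, :840][:, :800])
c=cv2.resize(s[165:205,245:305],None,fx=6,fy=6,interpolation=cv2.INTER_CUBIC)
d=cv2.resize(s[212:252,255:310],None,fx=6,fy=6,interpolation=cv2.INTER_CUBIC)
cv2.imwrite("pics/crop2.png",np.hstack([c,d]))
E
```

```text
(no output)
```

View pics/crop1.png

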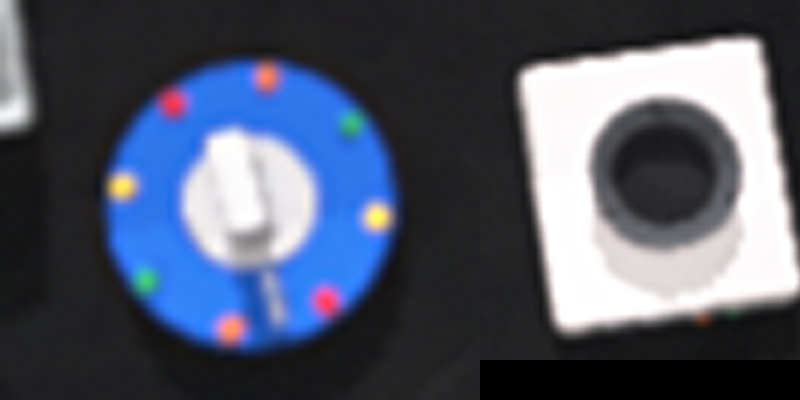

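View pics/crop2.png

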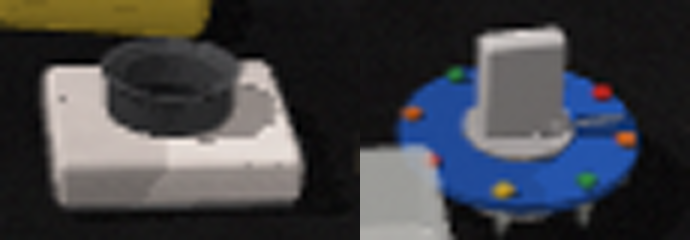

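```bash
cat > h.py <<'E'
import cv2,numpy as np
from station import *
def rays(cal,px):
    K=np.array(cal["K"]);T=np.array(cal["pose"]);px=np.atleast_2d(px).astype(float)
    d=np.c_[(px[:,0]-K[0,2])/K[0,0],-(px[:,1]-K[1,2])/K[1,1],-np.ones(len(px))]
    return T[:3,3],d@T[:3,:3].T
def plane(cal,px,z):
    o,d=rays(cal,px);return (o+d*((z-o[2])/d[:,2])[:,None])[:,:2]
def proj(cal,P):
    K=np.array(cal["K"]);T=np.array(cal["pose"]);p=(np.atleast_2d(P)-T[:3,3])@T[:3,:3]
    return np.c_[K[0,0]*p[:,0]/-p[:,2]+K[0,2],-K[1,1]*p[:,1]/-p[:,2]+K[1,2]]
def circ(p):
    A=np.c_[2*p,np.ones(len(p))];s=np.linalg.lstsq(A,(p**2).sum(1),rcond=None)[0]
    return s[:2],np.sqrt(s[2]+s[:2]@s[:2])
def big(m,seed=None):
    n,l,st,c=cv2.connectedComponentsWithStats(m.astype(np.uint8))
    i=l[seed[1],seed[0]] if seed and l[seed[1],seed[0]] else 1+np.argmax(st[1:,4]); return (l==i).astype(np.uint8)
def cnt(m):
    return max(cv2.findContours(m,cv2.RETR_EXTERNAL,cv2.CHAIN_APPROX_NONE)[0],key=cv2.contourArea)[:,0,:]
E
python3 - <<'E'
from h import *
for n,box,mb in [("top",(190,180,250,230),(285,165,345,225)),("side",(255,215,310,252),(240,165,300,205))]:
    im=np.load(f"pics/{n}0.npy").astype(int);cal=get_calibration(n)
    hsv=cv2.cvtColor(im.astype(np.uint8),cv2.COLOR_RGB2HSV).astype(int)
    x0,y0,x1,y1=box
    m=np.zeros(im.shape[:2],bool);m[y0:y1,x0:x1]=((hsv[...,0]>100)&(hsv[...,0]<125)&(hsv[...,1]>130)&(hsv[...,2]>70))[y0:y1,x0:x1]
    m=cv2.morphologyEx(big(m),cv2.MORPH_CLOSE,np.ones((5,5)))
    p=cv2.convexHull(cnt(m))[:,0,:]; w=plane(cal,cnt(m),.028); print(n,"carousel",circ(w))
    # bar top
    x0,y0,x1,y1=mb
    w=np.zeros(im.shape[:2],bool);w[y0:y1,x0:x1]=(im.min(2)>130)[y0:y1,x0:x1]
    c=cnt(big(w));print("housing minrect", cv2.minAreaRect(plane(cal,c,.034).astype(np.float32)*1000))
    h=cv2.drawContours(np.zeros(im.shape[:2],np.uint8),[c.reshape(-1,1,2)],-1,1,-1)
    d=big((cv2.erode(h,np.ones((3,3)))>0)&(im.max(2)<125)); cc=cnt(d)
    print("cup",circ(plane(cal,cc,.059)),cc.min(0),cc.max(0))
# bar & line in top
cal=get_calibration("top")
im=np.load("pics/top0.npy").astype(int);print(im[188:224,207:237].min(2)[::1,::1])
E
```

```text
top carousel (array([0.49432936, 0.01078962]), np.float64(0.053441606646086263))
housing minrect ((525.250244140625, -262.8907165527344), (133.29348754882812, 122.37303924560547), 8.398144721984863)
cup (array([ 0.52507617, -0.26357715]), np.float64(0.03380042842181967)) [304 182] [327 205]
side carousel (array([0.49304799, 0.01260612]), np.float64(0.044720244652779344))
housing minrect ((525.6929931640625, -250.36224365234375), (128.36390686035156, 132.24215698242188), 8.32497501373291)Traceback (most recent call last):
  File "<stdin>", line 14, in <module>
  File "h.py", line 17, in big
    i=l[seed[1],seed[0]] if seed and l[seed[1],seed[0]] else 1+np.argmax(st[1:,4]); return (l==i).astype(np.uint8)
                                                               ~~~~~~~~~^^^^^^^^^^
    return _wrapfunc(a, 'argmax', axis=axis, out=out, **kwds)
    return bound(*args, **kwds)
ValueError: attempt to get argmax of an empty sequence
```

```bash
cat > go.py <<'E'
# prints slide/turn for a target: x y z yawdeg (tool pointing straight down)
import sys,numpy as np
from station import get_state
from scipy.spatial.transform import Rotation as R
def need(x,y,z,yaw):
    s=get_state();r=R.from_euler('xyz',s["ee_rot"]);T=R.from_euler('xyz',[np.pi,0,np.radians(yaw)])
    print("pos",np.round(s["eef_pos"],4),"rot",np.round(np.degrees(s["ee_rot"]),2),"F",np.round(s["force"],1),"w",round(s["width"],4),"t",round(s["t"],2),"q",np.round(s["q"],2))
    print("slide",np.round(r.inv().apply(np.array([x,y,z])-s["eef_pos"])/.5,4),"turn",np.round((r.inv()*T).as_rotvec()/2/np.pi,4))
if __name__=="__main__": need(*map(float,sys.argv[1:5]))
E
python3 go.py .494 .011 .25 15
```

```text
pos [0.2262 0.6356 0.2258] rot [ 1.7993e+02 -1.0000e-02 -1.9590e+01] F [-0.8 -0.   0.3] w 0.0875 t 0.15 q [ 1.52  0.36  0.01 -0.   -1.22 -0.29]
slide [ 0.9235  0.9974 -0.047 ] turn [ 0.0002  0.     -0.0961]
```

```bash
for i in 1; do python3 -m crank '[{"turn":[0,0,-0.096],"slide":[0.92,0.997,-0.047],"fingers":1},{"turn":[0,0,-0.096],"slide":[0.92,0.997,-0.047],"fingers":1},{"turn":[0,0,-0.096],"slide":[0.92,0.997,-0.047],"fingers":1},{"turn":[0,0,-0.096],"slide":[0.92,0.997,-0.047],"fingers":1},{"turn":[0,0,-0.096],"slide":[0.92,0.997,-0.047],"fingers":1}]' 20; done; python3 go.py .494 .011 .25 15
```

```text
t: 0.57
eef_pos: [0.3082, 0.4424, 0.2335]
ee_rot: [3.141, 0.0, 0.268]
force: [0.5, -0.6, 0.1]
width: 0.0876
pos [0.3082 0.4424 0.2335] rot [1.7998e+02 2.0000e-02 1.5380e+01] F [ 0.5 -0.6  0.1] w 0.0876 t 0.57 q [ 1.33  0.13 -0.28 -0.   -1.16  0.51]
slide [ 0.1294  0.9304 -0.0326] turn [0.0001 0.     0.001 ]
```

```bash
python3 -m crank '[{"turn":[0,0,0.001],"slide":[0.13,0.93,-0.033],"fingers":1},{"turn":[0,0,0.001],"slide":[0.13,0.93,-0.033],"fingers":1},{"turn":[0,0,0.001],"slide":[0.13,0.93,-0.033],"fingers":1},{"turn":[0,0,0.001],"slide":[0.13,0.93,-0.033],"fingers":1},{"turn":[0,0,0.001],"slide":[0.13,0.93,-0.033],"fingers":1}]'; python3 go.py .494 .011 .25 15
```

```text
t: 0.98
eef_pos: [0.3893, 0.2507, 0.2413]
ee_rot: [-3.141, -0.0, 0.256]
force: [1.9, -0.5, -0.8]
width: 0.0876
pos [0.3893 0.2507 0.2413] rot [-1.7998e+02 -2.0000e-02  1.4650e+01] F [ 1.9 -0.5 -0.8] w 0.0876 t 0.98 q [ 1.   -0.01 -0.41 -0.   -1.17  0.83]
slide [ 0.0815  0.5167 -0.0175] turn [-0.0001 -0.0001 -0.001 ]
```

```bash
python3 -m crank '[{"turn":[0,0,0.001],"slide":[0.06,0.47,-0.016],"fingers":1},{"turn":[0,0,0.001],"slide":[0.06,0.47,-0.016],"fingers":1},{"turn":[0,0,0.001],"slide":[0.06,0.47,-0.016],"fingers":1},{"turn":[0,0,0.001],"slide":[0.06,0.47,-0.016],"fingers":1},{"turn":[0,0,0.001],"slide":[0.06,0.47,-0.016],"fingers":1}]'; python3 go.py .494 .011 .25 15
```

```text
t: 1.4
eef_pos: [0.4669, 0.0575, 0.2485]
ee_rot: [-3.141, -0.001, 0.249]
force: [1.0, 1.8, -0.1]
width: 0.088
pos [0.4669 0.0575 0.2485] rot [-1.7998e+02 -4.0000e-02  1.4280e+01] F [ 1.   1.8 -0.1] w 0.088 t 1.4 q [ 0.54 -0.   -0.39 -0.   -1.19  1.28]
slide [ 0.0296  0.1035 -0.003 ] turn [-0.     -0.0001 -0.002 ]
```

```bash
python3 -m crank '[{"turn":[0,0,-0.002],"slide":[0.03,0.1,-0.003],"fingers":1},{"turn":[0,0,-0.002],"slide":[0.03,0.1,-0.003],"fingers":1},{"turn":[0,0,-0.002],"slide":[0.03,0.1,-0.003],"fingers":1},{"turn":[0,0,-0.002],"slide":[0.03,0.1,-0.003],"fingers":1},{"turn":[0,0,-0.002],"slide":[0.03,0.1,-0.003],"fingers":1}]'; python3 go.py .494 .011 .25 15
python3 - <<'E'
from h import *
c=get_calibration("wrist");np.savez("pics/w1cal.npz",**c);im=grab_frame("wrist");np.save("pics/w1.npy",im);cv2.imwrite("pics/w1.png",im[:,:,::-1])
E
```

```text
t: 1.82
eef_pos: [0.4932, 0.015, 0.2494]
ee_rot: [-3.141, 0.001, 0.261]
force: [-0.6, 0.0, 0.8]
width: 0.0877
pos [0.4932 0.015  0.2494] rot [-1.7999e+02  3.0000e-02  1.4970e+01] F [-0.6  0.   0.8] w 0.0877 t 1.82 q [ 0.43  0.04 -0.34 -0.   -1.19  1.4 ]
slide [-0.0006  0.0082 -0.0013] turn [-0.      0.0001 -0.0001]
```

View pics/w1.png

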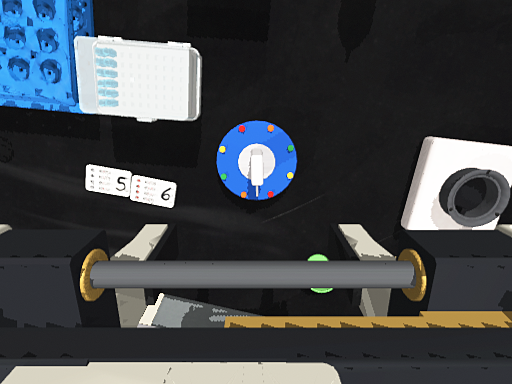

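The wrist view shows the carousel at (257,160) with its bar nearly aligned, the line pointing down to (257,195), and the mixer cup at (475,197). Measuring both from this frame.

```bash
python3 - <<'E'
from h import *
im=np.load("pics/w1.npy");cal=dict(np.load("pics/w1cal.npz"))
hsv=cv2.cvtColor(im,cv2.COLOR_RGB2HSV).astype(int)
m=(hsv[...,0]>100)&(hsv[...,0]<125)&(hsv[...,1]>130)&(hsv[...,2]>70);m[:,:205]=0;m[:,305:]=0;m[:110]=0;m[205:]=0
w=plane(cal,cnt(cv2.morphologyEx(big(m),cv2.MORPH_CLOSE,np.ones((5,5)))),.028);print("carousel",circ(w))
h=cv2.convexHull(cnt(cv2.morphologyEx(big(m),cv2.MORPH_CLOSE,np.ones((5,5)))))
print(cv2.minEnclosingCircle(plane(cal,h[:,0],.03).astype(np.float32)))
c=cv2.resize(im[110:210,205:305],None,fx=6,fy=6,interpolation=cv2.INTER_CUBIC)
cv2.imwrite("pics/w1c.png",c[:,:,::-1])
d=cv2.resize(im[130:240,395:512],None,fx=5,fy=5,interpolation=cv2.INTER_CUBIC)
cv2.imwrite("pics/w1d.png",d[:,:,::-1])
E
```

```text
carousel (array([0.49438911, 0.01094006]), np.float64(0.050538653907692334))
((0.49365273118019104, 0.010593803599476814), 0.052182815968990326)
```

View pics/w1c.png

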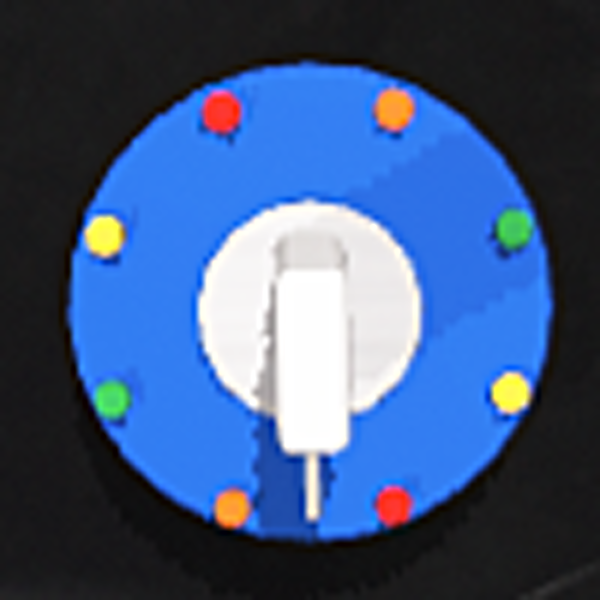

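View pics/w1d.png

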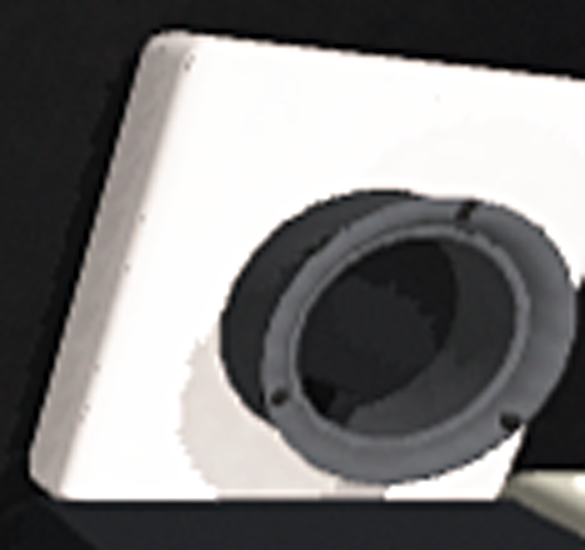

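```bash
python3 - <<'E'
from h import *
cal=dict(np.load("pics/w1cal.npz"))
f=lambda p,z:plane(cal,np.array(p)/6+[205,110]-.4,z)
l=f([[313,455],[313,520]],.03);c=np.array([.494,.0109]);print(l,[np.degrees(np.arctan2(*(c-x)[::-1])) for x in l])
b=f([[279,275],[279,440],[347,275],[349,440]],.078);print("bar",b.mean(0),np.degrees(np.arctan2(*(b[0]-b[1])[::-1])),np.degrees(np.arctan2(*(b[2]-b[3])[::-1])))
bc=f([[313,269],[314,452]],.078);print("bar mid",bc,bc.mean(0))
t=f([[222,110],[394,108],[514,229],[511,392],[394,506],[232,507],[112,399],[105,236]],.034);print("tubes",circ(t))
a=np.degrees(np.arctan2(*(t-t.mean(0)).T[::-1]));print(a%45)
g=lambda p,z:plane(cal,np.array(p)/5+[395,130]-.4,z)
p=g([[467,211],[279,397],[511,421]],.060);print("pads",circ(p))
e=g([[263,370],[290,290],[350,228],[420,203],[500,205],[560,245],[578,300],[560,390],[500,455],[420,480],[330,470],[285,425]],.059);ce=circ(e);print("rim",ce)
k=g([[307,380],[340,388],[325,384]],.048);print("key top inner",k,np.degrees(np.arctan2(*(k-ce[0]).T[::-1])),np.linalg.norm(k-ce[0],axis=1))
k=g([[305,378],[308,402],[328,417],[342,390]],.048);print("key quad",k-ce[0])
E
```

```text
[[ 0.46305468  0.00170589]
 [ 0.44861248 -0.00221301]] [np.float64(16.547112572893116), np.float64(16.114652990880774)]
bar [0.4948205 0.0108667] 14.864833372804894 16.184579030491754
bar mid [[0.51118272 0.01540496]
 [0.4772472  0.00599933]] [0.49421496 0.01070214]
tubes (array([0.49386513, 0.01067759]), np.float64(0.04611291654693859))
[38.11898591 38.49469913 38.20298234 38.54047381 38.32482678 38.29908001
 38.38511398 38.66852765]
pads (array([ 0.52506073, -0.26114301]), np.float64(0.03400194917996668))
rim (array([ 0.52522345, -0.26332695]), np.float64(0.037468217101357185))
key top inner [[ 0.50775581 -0.24869374]
 [ 0.50793984 -0.25779821]
 [ 0.50794637 -0.25361134]] [140.04597575 162.26137954 150.64915294] [0.02278704 0.01814635 0.01982146]
key quad [[-0.01710314  0.01536848]
 [-0.02288306  0.01169213]
 [-0.02532507  0.0048845 ]
 [-0.01764893  0.00478786]]
```

Carousel at (0.494, 0.0108), yaw about 15.9°. The key shows as a dark block in the cup, so I'll take one look from above the mixer before grasping.

```bash
python3 go.py .525 -.262 .25 8; python3 -m crank '[{"turn":[0,0,0.019],"slide":[-0.08,0.55,0],"fingers":1},{"turn":[0,0,0.019],"slide":[-0.08,0.55,0],"fingers":1},{"turn":[0,0,0.019],"slide":[-0.08,0.55,0],"fingers":1},{"turn":[0,0,0.019],"slide":[-0.08,0.55,0],"fingers":1},{"turn":[0,0,0.019],"slide":[-0.08,0.55,0],"fingers":1}]'; python3 go.py .525 -.262 .25 8
```

```text
pos [0.4932 0.0154 0.2495] rot [-1.7999e+02  1.0000e-02  1.5020e+01] F [ 1.   0.2 -0.3] w 0.0876 t 1.87 q [ 0.43  0.04 -0.34 -0.   -1.19  1.4 ]
slide [-0.0824  0.5523 -0.001 ] turn [-0.      0.      0.0195]
t: 2.28
eef_pos: [0.5181, -0.1924, 0.2501]
ee_rot: [3.142, -0.001, 0.145]
force: [2.2, 0.3, -0.0]
width: 0.0877
pos [ 0.5181 -0.1924  0.2501] rot [ 1.80e+02 -6.00e-02  8.32e+00] F [ 2.2  0.3 -0. ] w 0.0877 t 2.28 q [-0.    0.14 -0.22 -0.   -1.2   1.72]
slide [-0.0065  0.1397  0.0002] turn [ 0.     -0.0002  0.0009]
```

```bash
python3 -m crank '[{"turn":[0,0,0],"slide":[-0.006,0.13,0],"fingers":1},{"turn":[0,0,0],"slide":[-0.006,0.13,0],"fingers":1},{"turn":[0,0,0],"slide":[-0.006,0.13,0],"fingers":1},{"turn":[0,0,0],"slide":[-0.006,0.13,0],"fingers":1},{"turn":[0,0,0],"slide":[-0.006,0.13,0],"fingers":1}]'; python3 go.py .525 -.262 .25 8
python3 - <<'E'
from h import *
c=get_calibration("wrist");np.savez("pics/w2cal.npz",**c);im=grab_frame("wrist");np.save("pics/w2.npy",im);cv2.imwrite("pics/w2.png",im[:,:,::-1])
p=proj(c,[[.525,-.262,.06]])[0];print(p);x,y=(p-45).astype(int);print(x,y)
d=cv2.resize(im[y:y+90,x:x+90],None,fx=6,fy=6,interpolation=cv2.INTER_CUBIC);d=np.clip(d.astype(float)*1.8,0,255).astype(np.uint8)
cv2.imwrite("pics/w2c.png",d[:,:,::-1])
E
```

```text
t: 2.7
eef_pos: [0.5242, -0.2558, 0.2496]
ee_rot: [-3.141, 0.0, 0.143]
force: [0.3, -0.2, 0.3]
width: 0.0875
pos [ 0.5242 -0.2558  0.2496] rot [-1.7998e+02  1.0000e-02  8.1900e+00] F [ 0.3 -0.2  0.3] w 0.0875 t 2.7 q [-0.12  0.19 -0.16 -0.   -1.22  1.83]
slide [-0.0003  0.0126 -0.0009] turn [-0.      0.      0.0005]
[258.18305129 166.32596715]
213 121
```

View pics/w2c.png

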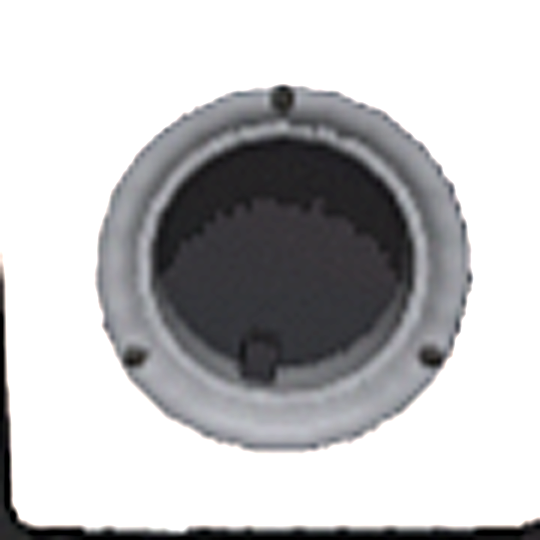

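```bash
python3 - <<'E'
from h import *
im=np.load("pics/w2.npy");cal=dict(np.load("pics/w2cal.npz"))
g=lambda p,z:plane(cal,(np.array(p)+.5)/6+[213,121]-.5,z)
p=g([[283,99],[132,355],[430,354]],.060);c1=circ(p);print("pads",c1)
e=g([[98,260],[140,150],[210,100],[300,86],[360,98],[440,170],[469,250],[440,345],[380,415],[290,449],[200,428],[125,360]],.059);c2=circ(e);print("rim",c2)
c=(c1[0]+c2[0])/2
for q in ([245,352],[277,352],[261,353],[259,382],[242,378],[275,383]):
    k=g([q],.048)[0]-c;print(q,k,np.degrees(np.arctan2(k[1],k[0]))%360-180,np.linalg.norm(k))
d=cv2.resize(im[168:192,240:272],None,fx=24,fy=24,interpolation=cv2.INTER_CUBIC);d=np.clip(d.astype(float)*2.2,0,255).astype(np.uint8)
cv2.imwrite("pics/w2d.png",d[:,:,::-1])
E
```

```text
pads (array([ 0.52548951, -0.26344903]), np.float64(0.034102393388908525))
rim (array([ 0.52586154, -0.26350198]), np.float64(0.036442205690340713))
[245, 352] [-0.02040367  0.00429517] -11.887750787748473 0.02085085578364853
[277, 352] [-0.01946209 -0.00224981] 6.5941068520772035 0.01959169401035103
[261, 353] [-0.02014477  0.00099148] -2.8176925933461234 0.020169159072459003
[259, 382] [-0.02638019  0.00049358] -1.0718906709298892 0.026384808050997414
[242, 378] [-0.02602709  0.00411154] -8.976922915493049 0.02634984265452505
[275, 383] [-0.02612097 -0.00282751] 6.178017459745888 0.02627355984307977
```

View pics/w2d.png

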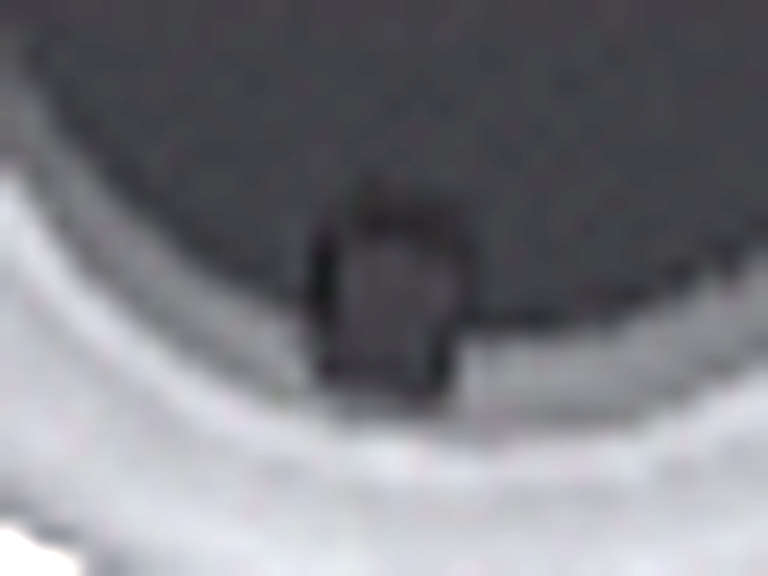

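The key's world direction is about -x at yaw -2° (±4°), and the mixer is at (0.5257, -0.2634). Back to the carousel to grasp it.

```bash
python3 go.py .494 .0108 .12 15.9; python3 -m crank '[{"turn":[0,0,-0.021],"slide":[0.01,-0.55,0],"fingers":1},{"turn":[0,0,-0.021],"slide":[0.01,-0.55,0],"fingers":1},{"turn":[0,0,-0.021],"slide":[0.01,-0.55,0],"fingers":1},{"turn":[0,0,-0.021],"slide":[0.01,-0.55,0],"fingers":1},{"turn":[0,0,-0.021],"slide":[0.01,-0.55,0],"fingers":1}]'; python3 go.py .494 .0108 .12 15.9
```

```text
pos [ 0.5243 -0.2555  0.2497] rot [-1.7999e+02 -1.0000e-02  8.2300e+00] F [ 0.4  0.3 -0.1] w 0.0874 t 2.75 q [-0.12  0.19 -0.16 -0.   -1.22  1.83]
slide [ 0.0163 -0.5357  0.2596] turn [-0.     -0.     -0.0213]
t: 3.17
eef_pos: [0.4974, -0.0472, 0.2502]
ee_rot: [-3.141, -0.001, 0.276]
force: [1.2, 0.6, -0.2]
width: 0.0876
pos [ 0.4974 -0.0472  0.2502] rot [-1.7999e+02 -7.0000e-02  1.5810e+01] F [ 1.2  0.6 -0.2] w 0.0876 t 3.17 q [ 0.3   0.05 -0.33 -0.   -1.19  1.55]
slide [ 0.0247 -0.1134  0.2604] turn [-0.     -0.0002 -0.0002]
```

```bash
python3 -m crank '[{"turn":[0,0,0],"slide":[0.02,-0.1,0.1],"fingers":1},{"turn":[0,0,0],"slide":[0.02,-0.1,0.2],"fingers":1},{"turn":[0,0,0],"slide":[0.02,-0.1,0.2],"fingers":1},{"turn":[0,0,0],"slide":[0.02,-0.1,0.2],"fingers":1},{"turn":[0,0,0],"slide":[0.02,-0.1,0.2],"fingers":1}]'; python3 go.py .494 .0108 .04 15.9
```

```text
t: 3.58
eef_pos: [0.4935, 0.0018, 0.1493]
ee_rot: [3.141, 0.003, 0.278]
force: [0.4, -1.0, 0.6]
width: 0.0876
pos [0.4935 0.0018 0.1493] rot [1.7997e+02 1.4000e-01 1.5910e+01] F [ 0.4 -1.   0.6] w 0.0876 t 3.58 q [ 0.4   0.13 -0.49  0.   -0.96  1.45]
slide [ 0.0065 -0.0172  0.2186] turn [0.0001 0.0004 0.    ]
```

```bash
python3 -m crank '[{"turn":[0,0,0],"slide":[0.006,-0.017,0.02],"fingers":1},{"turn":[0,0,0],"slide":[0.006,-0.017,0.08],"fingers":1},{"turn":[0,0,0],"slide":[0.006,-0.017,0.1],"fingers":1},{"turn":[0,0,0],"slide":[0.006,-0.017,0.1],"fingers":1},{"turn":[0,0,0],"slide":[0.006,-0.017,0.1],"fingers":1}]'; python3 go.py .494 .0108 .04 15.9
```

```text
t: 4.0
eef_pos: [0.4955, 0.0094, 0.1004]
ee_rot: [3.141, 0.0, 0.274]
force: [0.1, -0.3, 0.3]
width: 0.0877
pos [0.4955 0.0094 0.1004] rot [179.98   0.    15.69] F [ 0.1 -0.3  0.3] w 0.0877 t 4.0 q [ 0.42  0.19 -0.55  0.   -0.83  1.43]
slide [-0.0022 -0.0035  0.1208] turn [ 0.0001  0.     -0.0006]
```

Straddling the bar well (TCP at z = 0.10 before the final descent). Going down and closing.

```bash
python3 -m crank '[{"turn":[0,0,-0.0006],"slide":[-0.002,-0.003,0.06],"fingers":1},{"turn":[0,0,-0.0006],"slide":[-0.002,-0.003,0.1],"fingers":1},{"turn":[0,0,-0.0006],"slide":[-0.002,-0.003,0.12],"fingers":1},{"turn":[0,0,-0.0006],"slide":[-0.002,-0.003,0.12],"fingers":1},{"turn":[0,0,-0.0006],"slide":[-0.002,-0.003,0.12],"fingers":1}]'; python3 go.py .494 .0108 .04 15.9
python3 - <<'E'
from h import *
im=grab_frame("wrist");cv2.imwrite("pics/w3.png",im[:,:,::-1])
E
```

```text
t: 4.42
eef_pos: [0.4947, 0.0108, 0.0407]
ee_rot: [3.141, -0.001, 0.278]
force: [-0.2, -0.2, 0.7]
width: 0.0877
pos [0.4947 0.0108 0.0407] rot [ 1.7998e+02 -5.0000e-02  1.5910e+01] F [-0.2 -0.2  0.7] w 0.0877 t 4.42 q [ 0.42  0.27 -0.61  0.   -0.68  1.43]
slide [-0.0013 -0.0004  0.0014] turn [ 0.     -0.0001  0.    ]
```

View pics/w3.png

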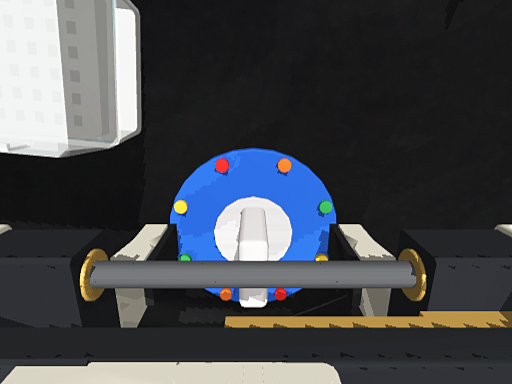

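The bar at (253,255) is centred between the fingers. Closing with 30 N.

```bash
python3 -m crank '[{"turn":[0,0,0],"slide":[0,0,0],"fingers":-0.3},{"turn":[0,0,0],"slide":[0,0,0],"fingers":-1},{"turn":[0,0,0],"slide":[0,0,0],"fingers":-1},{"turn":[0,0,0],"slide":[0,0,0],"fingers":-1},{"turn":[0,0,0],"slide":[0,0,0],"fingers":-1}]' 30;python3 -m crank '[{"turn":[0,0,0],"slide":[0,0,0],"fingers":-1},{"turn":[0,0,0],"slide":[0,0,0],"fingers":-1},{"turn":[0,0,0],"slide":[0,0,0],"fingers":-1},{"turn":[0,0,0],"slide":[0,0,0],"fingers":-1},{"turn":[0,0,0],"slide":[0,0,0],"fingers":-1}]' 30; python3 go.py .5257 -.2634 .13 -2
```

```text
t: 4.88
eef_pos: [0.4939, 0.0108, 0.04]
ee_rot: [-3.142, -0.001, 0.278]
force: [0.3, -0.1, 0.3]
width: 0.06
t: 5.3
eef_pos: [0.4937, 0.0108, 0.0396]
ee_rot: [3.142, 0.0, 0.278]
force: [-0.1, -0.9, 0.6]
width: 0.0265
pos [0.4937 0.0108 0.0396] rot [1.800e+02 1.000e-02 1.591e+01] F [-0.1 -0.9  0.6] w 0.0265 t 5.3 q [ 0.42  0.27 -0.62  0.   -0.68  1.43]
slide [-0.0888  0.5449 -0.1808] turn [0.     0.     0.0498]
```

```bash
python3 -m crank '[{"turn":[0,0,0],"slide":[0,0,0],"fingers":-1},{"turn":[0,0,0],"slide":[0,0,0],"fingers":-1},{"turn":[0,0,0],"slide":[0,0,0],"fingers":-1},{"turn":[0,0,0],"slide":[0,0,0],"fingers":-1},{"turn":[0,0,0],"slide":[0,0,0],"fingers":-1}]' 30; python3 go.py .494 .0108 .16 15.9
```

```text
t: 5.72
eef_pos: [0.4936, 0.0107, 0.0395]
ee_rot: [-3.142, 0.0, 0.278]
force: [0.3, -0.8, -1.4]
width: 0.014
pos [0.4936 0.0107 0.0395] rot [-1.800e+02  2.000e-02  1.591e+01] F [ 0.3 -0.8 -1.4] w 0.014 t 5.72 q [ 0.42  0.27 -0.62 -0.   -0.68  1.43]
slide [ 7.00e-04  1.00e-04 -2.41e-01] turn [-0.  0.  0.]
```

```bash
python3 -m crank '[{"turn":[0,0,0],"slide":[0,0,-0.02],"fingers":-1},{"turn":[0,0,0],"slide":[0,0,-0.08],"fingers":-1},{"turn":[0,0,0],"slide":[0,0,-0.14],"fingers":-1},{"turn":[0,0,0],"slide":[0,0,-0.2],"fingers":-1},{"turn":[0,0,0],"slide":[0,0,-0.2],"fingers":-1}]' 30; python3 go.py .5257 -.2634 .14 -2
python3 - <<'E'
from h import *
im=grab_frame("wrist");np.save("pics/w4.npy",im);cv2.imwrite("pics/w4.png",im[:,:,::-1])
E
```

```text
t: 6.13
eef_pos: [0.497, 0.0116, 0.1453]
ee_rot: [3.141, -0.009, 0.279]
force: [1.7, 0.5, -1.6]
width: 0.014
pos [0.497  0.0116 0.1453] rot [179.98  -0.5   15.98] F [ 1.7  0.5 -1.6] w 0.014 t 6.13 q [ 0.42  0.13 -0.49  0.   -0.93  1.43]
slide [-0.0963  0.5445  0.0099] turn [-0.0002 -0.0014  0.05  ]
```

View pics/w4.png

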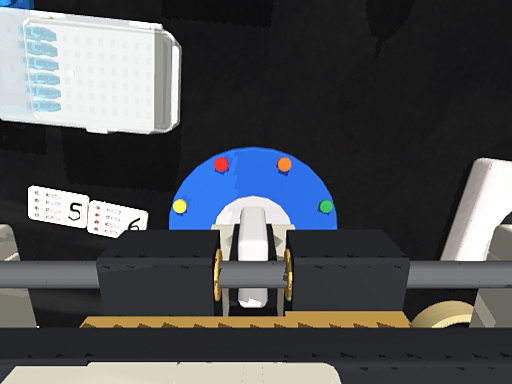

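Carousel lifted and upright, with the tubes at the same pixels as before the grasp. Measuring its axis in the tool frame.

```bash
python3 - <<'E'
from h import *
from scipy.spatial.transform import Rotation as R
s=get_state();cal=get_calibration("wrist");im=np.load("pics/w4.npy");print(s["eef_pos"],np.degrees(s["ee_rot"]))
hsv=cv2.cvtColor(im,cv2.COLOR_RGB2HSV).astype(int)
m=((hsv[...,1]>130)&(hsv[...,2]>90)&((hsv[...,0]<90)|(hsv[...,0]>170)));m[:,:165]=0;m[:,345:]=0;m[:150]=0;m[222:]=0
n,l,st,c=cv2.connectedComponentsWithStats(m.astype(np.uint8));c=c[1:][st[1:,4]>25];print(c)
z=s["eef_pos"][2]-.0395+.034
t=plane(cal,c,z)
r=R.from_euler('xyz',s["ee_rot"])
tt=r.inv().apply(np.c_[t,np.full(len(t),z)]-s["eef_pos"]);print(tt)
from scipy.optimize import least_squares
f=lambda p:(np.hypot(*(tt[:,:2]-p).T)-.046)
o=least_squares(f,[0,0]);print(o.x,o.fun,circ(tt[:,:2]))
print(np.degrees(np.arctan2(*(tt[:,:2]-o.x).T[::-1]))%45)
E
```

```text
[0.49571126 0.01147683 0.14266734] [-179.97595496   -0.36512308   15.93314273]
[[221.06293706 163.93706294]
 [284.02083333 163.95833333]
 [179.80597015 205.74626866]
 [325.63829787 205.78723404]]
[[ 0.04309927 -0.01768117  0.00578219]
 [ 0.04308319  0.01714299  0.00576747]
 [ 0.01853242 -0.04221995  0.00563593]
 [ 0.01850523  0.04186357  0.00560047]]
[ 0.00041054 -0.00019936] [ 1.29611381e-04  6.20454498e-05 -2.38305856e-04 -2.10171088e-04] (array([ 0.00100891, -0.00019918]), np.float64(0.04554236998694336))
[22.73000594 22.11704241 23.32869683 21.72353043]
```

```bash
python3 go.py .5252 -.2634 .14 -2;  python3 -m crank '[{"turn":[0,0,0.01],"slide":[-0.02,0.05,0],"fingers":-1},{"turn":[0,0,0.02],"slide":[-0.04,0.12,0],"fingers":-1},{"turn":[0,0,0.03],"slide":[-0.06,0.19,0],"fingers":-1},{"turn":[0,0,0.04],"slide":[-0.07,0.26,0],"fingers":-1},{"turn":[0,0,0.05],"slide":[-0.08,0.33,0],"fingers":-1}]' 30; python3 go.py .5252 -.2634 .14 -2
```

```text
pos [0.4957 0.0115 0.1427] rot [-179.98   -0.37   15.93] F [-0.2 -0.2 -1.7] w 0.014 t 6.18 q [ 0.42  0.13 -0.5   0.   -0.93  1.43]
slide [-0.0942  0.5448  0.0045] turn [-0.0002 -0.001   0.0498]
t: 6.6
eef_pos: [0.4996, -0.1602, 0.1386]
ee_rot: [-3.141, 0.001, -0.039]
force: [0.9, 0.7, -2.2]
width: 0.0136
pos [ 0.4996 -0.1602  0.1386] rot [-1.7998e+02  8.0000e-02 -2.2400e+00] F [ 0.9  0.7 -2.2] w 0.0136 t 6.6 q [ 0.06  0.19 -0.44 -0.   -0.94  1.47]
slide [ 0.0593  0.2042 -0.0029] turn [-0.      0.0002 -0.0007]
```

```bash
python3 -m crank '[{"turn":[0,0,0],"slide":[0.02,0.05,0],"fingers":-1},{"turn":[0,0,0],"slide":[0.035,0.11,0],"fingers":-1},{"turn":[0,0,0],"slide":[0.05,0.16,0],"fingers":-1},{"turn":[0,0,0],"slide":[0.055,0.18,0],"fingers":-1},{"turn":[0,0,0],"slide":[0.055,0.18,0],"fingers":-1}]' 30;  python3 -m crank '[{"turn":[0,0,0],"slide":[0,0,0],"fingers":-1},{"turn":[0,0,0],"slide":[0,0,0],"fingers":-1},{"turn":[0,0,0],"slide":[0,0,0],"fingers":-1}]' 30;python3 go.py .5252 -.2634 .14 -2
```

```text
t: 7.02
eef_pos: [0.5241, -0.2517, 0.1378]
ee_rot: [-3.141, 0.003, -0.039]
force: [0.6, -0.4, -3.0]
width: 0.0139
t: 7.27
eef_pos: [0.5244, -0.2488, 0.1394]
ee_rot: [-3.141, 0.0, -0.036]
force: [-1.7, -0.0, -1.4]
width: 0.0137
pos [ 0.5244 -0.2488  0.1394] rot [-1.7998e+02  3.0000e-02 -2.0400e+00] F [-1.7 -0.  -1.4] w 0.0137 t 7.27 q [-0.11  0.28 -0.32 -0.   -0.98  1.64]
slide [ 0.0027  0.0291 -0.0012] turn [-0.      0.0001 -0.0001]
```

```bash
python3 -m crank '[{"turn":[0,0,0],"slide":[0.002,0.015,0],"fingers":-1},{"turn":[0,0,0],"slide":[0.002,0.029,0],"fingers":-1},{"turn":[0,0,0],"slide":[0.002,0.029,0.02],"fingers":-1},{"turn":[0,0,0],"slide":[0.002,0.029,0.03],"fingers":-1},{"turn":[0,0,0],"slide":[0.002,0.029,0.03],"fingers":-1}]' 30;  python3 -m crank '[{"turn":[0,0,0],"slide":[0,0,0],"fingers":-1},{"turn":[0,0,0],"slide":[0,0,0],"fingers":-1},{"turn":[0,0,0],"slide":[0,0,0],"fingers":-1}]' 30;python3 go.py .5252 -.2634 .115 -2
python3 - <<'E'
from h import *
a=grab_frame("side");np.save("pics/side5.npy",a)
c=cv2.resize(a[150:215,235:325],None,fx=8,fy=8,interpolation=cv2.INTER_CUBIC)
cv2.imwrite("pics/s5.png",c[:,:,::-1])
E
```

```text
t: 7.68
eef_pos: [0.5239, -0.264, 0.1227]
ee_rot: [-3.141, 0.003, -0.037]
force: [-0.9, -0.2, -1.3]
width: 0.0138
t: 7.93
eef_pos: [0.5253, -0.2643, 0.1248]
ee_rot: [3.141, -0.0, -0.036]
force: [-0.6, 0.2, -1.3]
width: 0.0137
pos [ 0.5253 -0.2643  0.1248] rot [ 1.7999e+02 -1.0000e-02 -2.0800e+00] F [-0.6  0.2 -1.3] w 0.0137 t 7.93 q [-0.13  0.3  -0.32  0.   -0.95  1.67]
slide [-0.0003 -0.0018  0.0196] turn [ 0.     -0.     -0.0002]
```

View pics/s5.png

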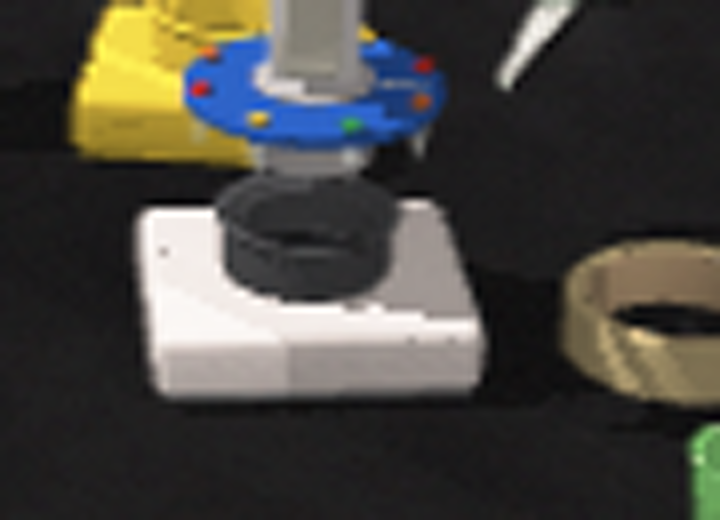

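Spigot hangs over the cup mouth, centred to about 1 mm in the side view. Descending gently.

```bash
python3 -m crank '[{"turn":[0,0,0],"slide":[0,-0.002,0.01],"fingers":-1},{"turn":[0,0,0],"slide":[0,-0.002,0.02],"fingers":-1},{"turn":[0,0,0],"slide":[0,-0.002,0.03],"fingers":-1},{"turn":[0,0,0],"slide":[0,-0.002,0.04],"fingers":-1},{"turn":[0,0,0],"slide":[0,-0.002,0.048],"fingers":-1}]' 30;  python3 -m crank '[{"turn":[0,0,0],"slide":[0,0,0],"fingers":-1},{"turn":[0,0,0],"slide":[0,0,0],"fingers":-1}]' 30;python3 go.py .5252 -.2634 .09 -2
```

```text
t: 8.4
eef_pos: [0.5249, -0.2632, 0.0997]
ee_rot: [-3.141, 0.001, -0.036]
force: [-0.1, 0.7, -1.2]
width: 0.014
t: 8.57
eef_pos: [0.525, -0.2633, 0.1002]
ee_rot: [-3.142, 0.001, -0.036]
force: [-0.0, -0.0, -2.4]
width: 0.014
pos [ 0.525  -0.2633  0.1002] rot [-1.80e+02  5.00e-02 -2.09e+00] F [-0.  -0.  -2.4] w 0.014 t 8.57 q [-0.13  0.33 -0.35  0.   -0.9   1.67]
slide [0.0004 0.0002 0.0204] turn [-0.      0.0001 -0.0002]
```

```bash
python3 -m crank '[{"turn":[0,0,0],"slide":[0,0,0.005],"fingers":-1},{"turn":[0,0,0],"slide":[0,0,0.009],"fingers":-1},{"turn":[0,0,0],"slide":[0,0,0.012],"fingers":-1},{"turn":[0,0,0],"slide":[0,0,0.012],"fingers":-1}]' 30; python3 go.py .5252 -.2634 .09 -2
```

```text
t: 8.9
eef_pos: [0.525, -0.2633, 0.0943]
ee_rot: [-3.141, 0.0, -0.036]
force: [-0.5, 0.4, -1.8]
width: 0.0137
pos [ 0.525  -0.2633  0.0943] rot [-1.7999e+02  3.0000e-02 -2.0900e+00] F [-0.5  0.4 -1.8] w 0.0137 t 8.9 q [-0.13  0.33 -0.35 -0.   -0.88  1.67]
slide [0.0004 0.0003 0.0086] turn [-0.      0.0001 -0.0003]
```

Inside the flare with no contact force. I'll go to just above the key level and a little past it (2 mm steps).

```bash
python3 -m crank '[{"turn":[0,0,0],"slide":[0,0,0.004],"fingers":-1},{"turn":[0,0,0],"slide":[0,0,0.008],"fingers":-1},{"turn":[0,0,0],"slide":[0,0,0.008],"fingers":-1},{"turn":[0,0,0],"slide":[0,0,0.008],"fingers":-1}]' 30; python3 -m crank '[{"turn":[0,0,0],"slide":[0,0,0.004],"fingers":-1},{"turn":[0,0,0],"slide":[0,0,0.006],"fingers":-1},{"turn":[0,0,0],"slide":[0,0,0.006],"fingers":-1}]' 30; python3 go.py .5252 -.2634 .0755 -2
```

```text
t: 9.23
eef_pos: [0.5251, -0.2633, 0.0905]
ee_rot: [-3.142, 0.0, -0.036]
force: [0.3, -1.0, -0.9]
width: 0.0138
t: 9.48
eef_pos: [0.525, -0.2633, 0.0873]
ee_rot: [-3.141, 0.0, -0.037]
force: [-0.9, -0.1, -1.4]
width: 0.0142
pos [ 0.525  -0.2633  0.0873] rot [-1.7999e+02  3.0000e-02 -2.0900e+00] F [-0.9 -0.1 -1.4] w 0.0142 t 9.48 q [-0.13  0.34 -0.36 -0.   -0.87  1.67]
slide [0.0004 0.0002 0.0236] turn [-0.      0.0001 -0.0003]
```

```bash
python3 -m crank '[{"turn":[0,0,0],"slide":[0,0,0.001],"fingers":-1},{"turn":[0,0,0],"slide":[0,0,0.002],"fingers":-1},{"turn":[0,0,0],"slide":[0,0,0.002],"fingers":-1}]' 30; python3 -m crank '[{"turn":[0,0,0],"slide":[0,0,0.001],"fingers":-1},{"turn":[0,0,0],"slide":[0,0,0.002],"fingers":-1},{"turn":[0,0,0],"slide":[0,0,0.002],"fingers":-1}]' 30; python3 go.py .5252 -.2634 .0755 -2
```

```text
t: 9.73
eef_pos: [0.5252, -0.2633, 0.0865]
ee_rot: [-3.142, 0.0, -0.036]
force: [0.6, 0.2, -1.8]
width: 0.0143
t: 9.98
eef_pos: [0.5252, -0.2633, 0.0855]
ee_rot: [-3.142, 0.0, -0.036]
force: [-0.7, 0.5, -1.9]
width: 0.0141
pos [ 0.5252 -0.2633  0.0855] rot [-180.      0.     -2.09] F [-0.7  0.5 -1.9] w 0.0141 t 9.98 q [-0.13  0.34 -0.36 -0.   -0.86  1.67]
slide [0.     0.0002 0.0201] turn [-0.      0.     -0.0002]
```

Already 2 mm below the expected key stop with no force, so the notch may be in. Continuing in about 1.5 mm steps.

```bash
python3 -m crank '[{"turn":[0,0,0],"slide":[0,0,0.002],"fingers":-1},{"turn":[0,0,0],"slide":[0,0,0.003],"fingers":-1},{"turn":[0,0,0],"slide":[0,0,0.003],"fingers":-1}]' 30; python3 -m crank '[{"turn":[0,0,0],"slide":[0,0,0.002],"fingers":-1},{"turn":[0,0,0],"slide":[0,0,0.003],"fingers":-1},{"turn":[0,0,0],"slide":[0,0,0.003],"fingers":-1}]' 30;python3 go.py .5252 -.2634 .0755 -2
```

```text
t: 10.23
eef_pos: [0.5252, -0.2633, 0.084]
ee_rot: [-3.142, 0.0, -0.036]
force: [0.6, 0.1, -1.7]
width: 0.0137
t: 10.48
eef_pos: [0.5252, -0.2633, 0.0825]
ee_rot: [-3.142, 0.0, -0.036]
force: [0.7, -0.4, -0.4]
width: 0.0136
pos [ 0.5252 -0.2633  0.0825] rot [-1.80e+02  1.00e-02 -2.09e+00] F [ 0.7 -0.4 -0.4] w 0.0136 t 10.48 q [-0.13  0.35 -0.37 -0.   -0.86  1.67]
slide [0.     0.0001 0.014 ] turn [-0.      0.     -0.0003]
```

```bash
python3 -m crank '[{"turn":[0,0,0],"slide":[0,0,0.003],"fingers":-1},{"turn":[0,0,0],"slide":[0,0,0.005],"fingers":-1},{"turn":[0,0,0],"slide":[0,0,0.005],"fingers":-1}]' 30; python3 -m crank '[{"turn":[0,0,0],"slide":[0,0,0.002],"fingers":-1},{"turn":[0,0,0],"slide":[0,0,0.003],"fingers":-1},{"turn":[0,0,0],"slide":[0,0,0.003],"fingers":-1}]' 30;python3 go.py .5252 -.2634 .0755 -2
```

```text
t: 10.73
eef_pos: [0.5251, -0.2633, 0.0799]
ee_rot: [-3.142, 0.0, -0.036]
force: [0.3, -0.7, -2.4]
width: 0.0138
t: 10.98
eef_pos: [0.5252, -0.2633, 0.0785]
ee_rot: [3.142, 0.0, -0.036]
force: [0.4, 0.2, -2.1]
width: 0.0139
pos [ 0.5252 -0.2633  0.0785] rot [ 1.80e+02  1.00e-02 -2.09e+00] F [ 0.4  0.2 -2.1] w 0.0139 t 10.98 q [-0.13  0.35 -0.37  0.   -0.85  1.67]
slide [0.     0.0001 0.006 ] turn [ 0.      0.     -0.0002]
```

Expected home TCP height is 0.0755. Last millimetres in 1 mm steps, watching for the pads.

```bash
python3 -m crank '[{"turn":[0,0,0],"slide":[0,0,0.002],"fingers":-1},{"turn":[0,0,0],"slide":[0,0,0.004],"fingers":-1},{"turn":[0,0,0],"slide":[0,0,0.004],"fingers":-1}]' 30; python3 -m crank '[{"turn":[0,0,0],"slide":[0,0,0.001],"fingers":-1},{"turn":[0,0,0],"slide":[0,0,0.002],"fingers":-1},{"turn":[0,0,0],"slide":[0,0,0.002],"fingers":-1}]' 30;python3 go.py .5252 -.2634 .0755 -2
```

```text
t: 11.23
eef_pos: [0.5252, -0.2633, 0.0764]
ee_rot: [-3.142, 0.0, -0.036]
force: [0.9, -0.3, -2.4]
width: 0.0136
t: 11.48
eef_pos: [0.5252, -0.2633, 0.0755]
ee_rot: [3.142, 0.0, -0.036]
force: [0.2, -0.1, -1.7]
width: 0.0138
pos [ 0.5252 -0.2633  0.0755] rot [180.     0.    -2.09] F [ 0.2 -0.1 -1.7] w 0.0138 t 11.48 q [-0.13  0.36 -0.37  0.   -0.84  1.67]
slide [-0.      0.0001  0.0001] turn [ 0.      0.     -0.0002]
```

```bash
python3 -m crank '[{"turn":[0,0,0],"slide":[0,0,0.001],"fingers":-1},{"turn":[0,0,0],"slide":[0,0,0.001],"fingers":-1},{"turn":[0,0,0],"slide":[0,0,0.001],"fingers":-1}]' 30; python3 -m crank '[{"turn":[0,0,0],"slide":[0,0,0.001],"fingers":-1},{"turn":[0,0,0],"slide":[0,0,0.001],"fingers":-1},{"turn":[0,0,0],"slide":[0,0,0.001],"fingers":-1}]' 30;python3 go.py .5252 -.2634 .0755 -2
python3 - <<'E'
from h import *
a=grab_frame("side");np.save("pics/side6.npy",a)
c=cv2.resize(a[150:215,235:325],None,fx=8,fy=8,interpolation=cv2.INTER_CUBIC)
cv2.imwrite("pics/s6.png",c[:,:,::-1])
E
```

```text
t: 11.73
eef_pos: [0.5253, -0.2634, 0.0753]
ee_rot: [3.141, -0.0, -0.036]
force: [0.2, 0.4, 0.7]
width: 0.014
t: 11.98
eef_pos: [0.5253, -0.2634, 0.0751]
ee_rot: [3.141, -0.0, -0.036]
force: [-1.6, 1.0, 5.6]
width: 0.0141
pos [ 0.5253 -0.2634  0.0751] rot [ 1.7999e+02 -2.0000e-02 -2.0800e+00] F [-1.6  1.   5.6] w 0.0141 t 11.98 q [-0.13  0.36 -0.37  0.   -0.84  1.67]
slide [-0.0002  0.     -0.0007] turn [ 0.     -0.     -0.0002]
```

View pics/s6.png

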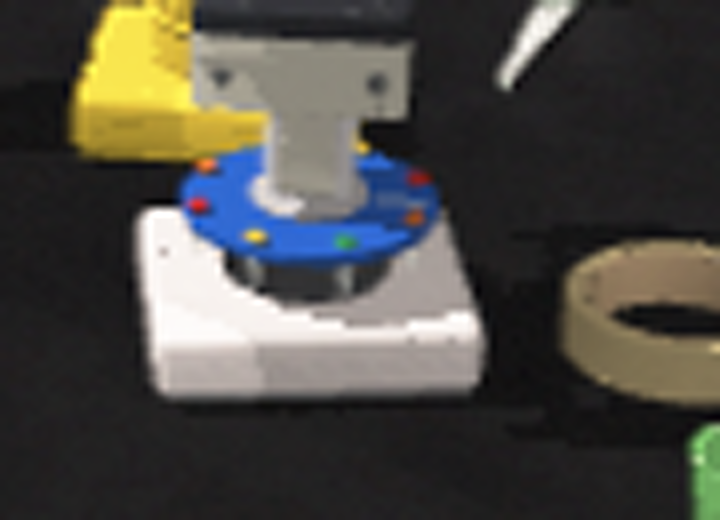

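The flange sits on the rim and contact began at TCP z ≈ 0.0753 (expected 0.0755), about 7 N above the baseline. Releasing.

```bash
python3 -m crank '[{"turn":[0,0,0],"slide":[0,0,-0.001],"fingers":-0.2},{"turn":[0,0,0],"slide":[0,0,-0.001],"fingers":-0.2},{"turn":[0,0,0],"slide":[0,0,-0.001],"fingers":-0.2},{"turn":[0,0,0],"slide":[0,0,-0.001],"fingers":-0.2},{"turn":[0,0,0],"slide":[0,0,-0.001],"fingers":-0.2}]'; python3 go.py .5252 -.2634 .2 -2
```

```text
t: 12.45
eef_pos: [0.5252, -0.2633, 0.0749]
ee_rot: [-3.142, 0.0, -0.036]
force: [-0.4, 0.5, -0.0]
width: 0.0345
pos [ 0.5252 -0.2633  0.0749] rot [-1.80e+02  1.00e-02 -2.09e+00] F [-0.4  0.5 -0. ] w 0.0345 t 12.45 q [-0.13  0.36 -0.37 -0.   -0.84  1.67]
slide [-0.000e+00  2.000e-04 -2.501e-01] turn [-0.      0.     -0.0002]
```

```bash
python3 -m crank '[{"turn":[0,0,0],"slide":[0,0,-0.02],"fingers":-0.2},{"turn":[0,0,0],"slide":[0,0,-0.06],"fingers":-0.2},{"turn":[0,0,0],"slide":[0,0,-0.12],"fingers":-0.2},{"turn":[0,0,0],"slide":[0,0,-0.2],"fingers":-0.2},{"turn":[0,0,0],"slide":[0,0,-0.28],"fingers":-0.2}]'; python3 -m crank '[{"turn":[0,0,0],"slide":[0,0,-0.08],"fingers":-0.2},{"turn":[0,0,0],"slide":[0,0,-0.08],"fingers":-0.2},{"turn":[0,0,0],"slide":[0,0,-0.08],"fingers":-0.2},{"turn":[0,0,0],"slide":[0,0,-0.08],"fingers":-0.2},{"turn":[0,0,0],"slide":[0,0,-0.08],"fingers":-0.2}]'
python3 - <<'E'
from h import *
s=get_state();cal=get_calibration("wrist");im=grab_frame("wrist");np.save("pics/w7.npy",im);print(s["force"])
hsv=cv2.cvtColor(im,cv2.COLOR_RGB2HSV).astype(int)
m=(hsv[...,0]>100)&(hsv[...,0]<125)&(hsv[...,1]>130)&(hsv[...,2]>70);b=cv2.morphologyEx(big(m),cv2.MORPH_CLOSE,np.ones((5,5)))
h=cnt(b)
for z in (.064,.066,.078): print(z,circ(plane(cal,h,z)))
t=grab_frame("top");sd=grab_frame("side")
c=cv2.resize(sd[150:215,235:325],None,fx=4,fy=4,interpolation=cv2.INTER_CUBIC)
o=np.zeros((384+260,872,3),np.uint8)
cv2.imwrite("pics/w7.png",im[:,:,::-1]);cv2.imwrite("pics/s7.png",c[:,:,::-1]);cv2.imwrite("pics/t7.png",t[:,:,::-1])
E
```

```text
t: 12.87
eef_pos: [0.5245, -0.2632, 0.2169]
ee_rot: [-3.142, 0.001, -0.036]
force: [1.7, -0.5, -1.2]
width: 0.0355
t: 13.28
eef_pos: [0.5245, -0.2631, 0.2544]
ee_rot: [-3.141, 0.001, -0.037]
force: [-1.2, -1.0, -0.4]
width: 0.035
[-1.17853875 -1.03499775 -0.37337127]
0.064 (array([ 0.52553414, -0.26360732]), np.float64(0.049605715011497256))
0.066 (array([ 0.52598311, -0.26362089]), np.float64(0.04931954291316772))
0.078 (array([ 0.52867693, -0.26370231]), np.float64(0.0476025103232176))
```

View pics/w7.png

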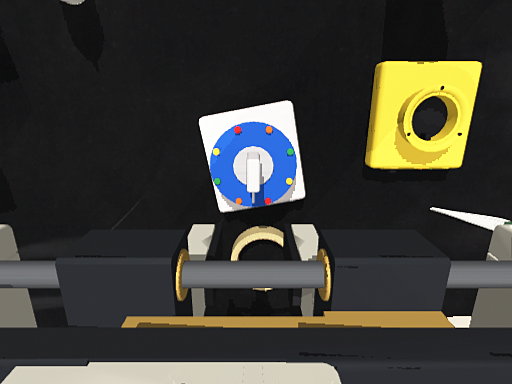

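View pics/s7.png

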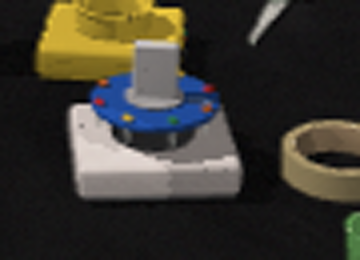

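View pics/t7.png

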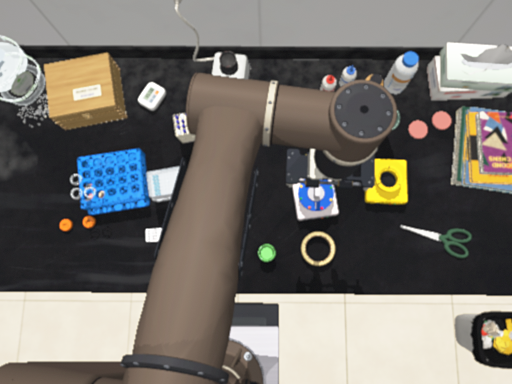

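Wrist view: flange at (254,165), concentric with the cup at (0.5255, -0.2636). Its apparent size matches the home height, and would be about 2 mm smaller in radius if it were up on the key. The side view shows it level on the rim. In the top view the green cup and tape roll are in place, while the arm hides the dropper bottle and part of the cassettes. Handing in.

```bash
python3 -c "
from station import *
print(get_state()['t'],job_done())"
```

```text
the job is handed in; nothing more can be done
13.4333 None
```

The carousel is fully home in the drive cup, released and upright, and the job was handed in at 13.4 s. I gripped it by the bar, looked into the cup and saw the key at about yaw -2°. I lowered the spigot at that angle in small steps, and the notch dropped over the key on the first try, so no turning search was needed.

**What the checks showed:**
- **Force and height:** The wrist force on the way down stayed at its free-hanging level until the flange met the pads. It then rose to roughly 7 N at tool height 0.075 m, where 0.0755 m was expected.
- **Position:** After release the wrist view put the flange at (0.5255, -0.2636), within about 1 mm of the cup's measured axis (0.5257, -0.2634). Its apparent size fits the home height and rules out resting on the key.
- **Level:** The side view shows the flange lying level on the rim.
- **Bystanders:** The green cup and tape roll looked unmoved in the last pictures. The arm hid the dropper bottle and part of the cassettes in the final top view, so I did not check those at the end; the arm did not go near them low down.

**What disagreed:** The first oblique look at the key suggested about -27°, because the rim partly hid it. I went with the later view from overhead, and the fit bore that out.

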